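# Lever open the fuse case of the amplifier

## Task

Pick up the flat pry blade and use it to lever open the hinged aluminium cover of the wider of the two grey cases, so the fuses inside can be reached: put the blade into the notch under the cover's front edge and raise the cover until it stands at least 40 degrees open (its stiff hinge keeps it there). Only the tool may touch that case, not the gripper, and the narrow case stays shut. Then lay the tool flat back on the desk, without dropping it, and let go.

Things in the scene. Friction and masses are not known exactly. Their poses are not given: they have to be found in the camera images.
- pry_tool: Loose pry tool, 70 g: square dark wooden handle 110 long, 20 wide, 22 high (mm), and a flat steel blade 16 wide, 3 thick, 70 long. Origin: centre of the handle's underside as it lies, z up, +x to the blade. Handle x -55 to 55, blade x 55 to its tip at 125, mid-blade at z 11; balances at x = 20. Lies on bare desk before the cases, blade to the left; take it by the 20 mm sides.
- wide_case: The wide case, fixed: open grey steel box 110 deep (x), 120 wide (y), 66 mm high, shut by a flat aluminium cover 4 mm thick. Origin: centre of its underside, z up; its front looks along -x, roughly to the robot. Front wall x -55 to -51. The cover's front edge is at x = -63, its underside at z = 66 when shut; the hinge axis runs along y at x = 55, z = 66. Empty inside above z = 25.
- wide_notch (a point): Middle of the open notch in the wide case's front wall, just under the cover: 70 mm wide (y), 26 mm high (z 40 to 66 mm above the desk, open up to the cover). The point lies in the front wall's outer face, 53 mm above the desk; axes as the case's, so +x points into the case.
- wide_cover (a joint): Opening angle of the wide case's cover (rad): 0 shut, grows as its front edge rises, stop at 1.75. Friction in the hinge (0.09 N m) holds the 70 g cover, 118 mm from hinge to front edge, at any angle; 1 to 2 N at its front edge lifts it.
- narrow_cover (a joint): Opening angle (rad) of the cover of the narrow case beside it, 0 shut: the same build and height but only 70 mm wide. To be left shut.
Not all that is in view belongs to the job. There is more than one size of the pry_tool; the one meant has the size given above.

How it is judged (in metres and radians):
On the way, in this order (a step that is already met when the one before it is completed fails the run):
1. the pry tool is picked up off the desk (height (world z) of pry_tool above 0.03 m), for 0.2 s.
2. the tool, in touch with the wide case, lifts its cover (value of joint wide_cover above 0.15 rad and contact force between pry_tool and wide_case above 0.2 N), for 0.1 s.
3. the wide case's cover is open by 40 degrees or more (value of joint wide_cover above 0.7 rad), for 0.2 s.
At the end, for the whole second after the job is handed in: The wide case's cover stands open by at least 40 degrees (0.7 rad), the narrow case's cover is shut (under 0.1 rad), and the pry tool lies flat (within 10 degrees) and at rest on the desk, clear of the wide case (value of joint wide_cover above 0.7 rad and value of joint narrow_cover below 0.1 rad and height (world z) of pry_tool below 0.03 m and angle between pry_tool's own x axis and vertical between 1.4 and 1.75 rad and contact force between pry_tool and wide_case below 0.1 N and linear speed of pry_tool below 0.02 m/s); the robot touches nothing.
It fails at once if the gripper or arm pushes on the wide case or its cover (over 1 N) (contact force between any of the fingers, the arm and wide_case above 1 N).
It fails at once if the narrow case's cover is opened (over 0.1 rad) (value of joint narrow_cover above 0.1 rad).
It fails at once if the tool is let go more than 60 mm above the desk (height (world z) of pry_tool above 0.06 m and contact force between the fingers and pry_tool below 0.1 N).
It also fails if it takes over 58 s, if anything falls off the work surface, if the arm or the gripper's body presses on something with over 40 N, if the wrist force passes 120 N, or if a joint passes its speed limit or range.

## Robot

A 6-joint arm with a two-finger parallel gripper is mounted at the origin on the work surface. World frame = base frame: x ahead of the robot, y to its left, z up, the work surface at z = 0. Lengths are in m, angles in degrees, forces in N, time in s.
With the tool pointing down it reaches from about 0.325 to 0.875 m from the base axis. Payload 4.4 kg.
Tool frame: the origin (TCP) lies on the centre line of the jaws, within the pads' length; the fingertips stand 8 mm ahead of it and the grasp point (between the pads) lies 11 mm behind it; z points along the fingers, y is the direction in which the jaws open and shut (so a half turn about z gives the same grasp; the last joint's range is limited). The gripper opens to 85 mm and grips with 20 to 120 N. Pads are 22 mm wide; open, the fingers measure 114 mm over their backs; the gripper's body (76 mm by 85 mm) begins 54 mm behind the grasp point. The pads swing forward as they close: fully open they stand 13 mm farther back than shut.
Start: joints at [-75.487, 11.837, 88.321, -0, 79.842, -8.623], TCP at [0.226, -0.529, 0.239] pointing down, gripper open.
Joint ranges: [-156.59, 156.59], [-49.26, 127.26], [12.9, 141.05], [-63.56, 243.56], [4.71, 150.69], [-161.64, 161.64]. Speed limits (degrees/s): [159.86, 159.86, 180, 180, 180, 180].

## Interface

Orientations are given as [roll, pitch, yaw] about the fixed x, y, z axes, in that order (R = Rz(yaw) Ry(pitch) Rx(roll)).
In Python, from rig import r gives the robot as it stands.
- The arm moves only by the tool jog_arm, never from a script. Its argument "steps" is a list of rows, each an object of numbers: "gripper": the closure in counts, from 0 (fully open) to 255 (shut); "dx", "dy", "dz": the shift along the tool's x, y, z each as a share of 0.8 m, from -1 to 1; "wx", "wy", "wz": the turn, a rotation vector about the tool's x, y, z each as a share of pi/2 rad, from -1 to 1. In form: [{"gripper": .., "dx": .., "dy": .., "dz": .., "wx": .., "wy": .., "wz": ..}, ...]. A call has 1 to 10 rows; each row is the pose to reach, as a shift and turn from the pose commanded when the call began, along the tool's axes at that moment; what a row does not reach only later rows make up. A row lasts 1/10 s, in which the tool goes at most 50 mm and 8.59 degrees, less where a joint would pass 70% of its speed; a pose out of reach is approached as far as the arm can. A call with a number of a shift or a turn outside -1 to 1 is refused whole. A call with a gripper value outside its range is refused whole. The fingers move at their own pace and stop on an object; "squeeze" is the grip in N (left out, the last holds). Time passes only in rows, so rows that repeat a pose let the fingers close. It gives the time, the measured TCP pose, the force and the opening at its end, in the units of the state.
- r.get_state(): the state, without advancing time (a new reading comes with each control period).
- r.read_camera(name): name is "scene" or "side" or "wrist"; returns the picture (420x560x3 uint8, red, green, blue); there is no depth.
- r.get_calibration(name): a dict with "mtx" (3x3 intrinsics, pixels), "R" (3x3) and "t" (3): a world point X has camera coordinates R X + t; the wrist camera has in their place "mount" (4x4, takes a point from camera to tool coordinates, whose origin is the TCP and whose axes are the flange's). Camera axes: x right, y down, z forward; pixel columns grow to the right and rows downward; lengths in m; the calibration is good to about 2 mm. A picture is of the moment at which its call begins: read the wrist's pose just before it. get_calibration takes no time and is no camera call.
- r.hand_in(): hands the job in, once; it reports no verdict.
The state is a dict: "t": time; "joint_positions": joint angles; "joint_vel": joint speeds; "tau": joint torques, N m; "position": TCP position; "orientation": TCP orientation; "ft_force": force on the tool from outside, world axes, zero at the start; "ft_torque": the same for the moment, N m; "opening": finger opening in m.
Only numpy, scipy, OpenCV 4.12 (cv2) and the standard library are available. Lean on these libraries where they do the work, as an engineer would, in place of code of your own. Each camera call takes 0.05 s, during which the arm holds its last target. There are 200 camera calls.

## Working session

There is one attempt and no reset: what is moved stays moved. The work goes in short steps, Python scripts to look and compute and a tool call to move; the robot and the scene stay as the last step left them, time stands still between calls to the robot, and variables do not carry over. Pictures are saved under pics/ and viewed, about 8 in all and at most 12, crops included, and the job is handed in when it is done.

Besides the shell and the picture viewer there is one more tool, called after ">>>" by a JSON object that holds its "op" and its "data", one argument or row to a line. jog_arm: Moves the arm, as the interface text tells. Its arguments: {"type":"object","properties":{"steps":{"type":"array","items":{"type":"object","properties":{"gripper":{"type":"number"},"dx":{"type":"number"},"dy":{"type":"number"},"dz":{"type":"number"},"wx":{"type":"number"},"wy":{"type":"number"},"wz":{"type":"number"}}}},"squeeze":{"type":"number"}},"required":["steps"]}

```bash
mkdir -p pics; ls; python3 - <<'E'
from rig import r
import cv2,numpy as np
for n in ("scene","side"):
    im=r.read_camera(n); cv2.imwrite(f"pics/{n}0.png",cv2.cvtColor(im,cv2.COLOR_RGB2BGR))
    c=r.get_calibration(n); R=np.array(c["R"]);print(n,c["mtx"],-R.T@np.array(c["t"]),R[2])
print(r.get_calibration("wrist"))
print(r.get_state())
E
```

```text
pics
scene [[442.0233212    0.         284.44946567]
 [  0.         442.0233212  211.34782505]
 [  0.           0.           1.        ]] [ 0.97972966 -0.51444437  0.56541209] [-0.525618    0.60453432 -0.59855156]
side [[436.72843259   0.         279.62624864]
 [  0.         436.72843259 206.35438815]
 [  0.           0.           1.        ]] [0.20368147 0.50205334 0.46382996] [ 0.47049617 -0.71509807 -0.5169798 ]
{'mtx': array([[316.59466125,   0.        , 277.2469935 ],
       [  0.        , 316.59466125, 209.72146185],
       [  0.        ,   0.        ,   1.        ]]), 'mount': array([[-6.12966220e-04, -9.61448884e-01, -2.74983031e-01,
         6.97792028e-02],
       [ 9.99999773e-01, -6.66693139e-04,  1.01916449e-04,
         4.32863362e-05],
       [-2.81316756e-04, -2.74982906e-01,  9.61449074e-01,
        -1.34704310e-01],
       [ 0.00000000e+00,  0.00000000e+00,  0.00000000e+00,
         1.00000000e+00]])}
{'t': 0.1, 'joint_positions': array([-7.54860864e+01,  1.18803128e+01,  8.83992298e+01,  1.35099128e-03,
        7.98427421e+01, -8.62498982e+00]), 'joint_vel': array([ 0.01688951, -0.09445749, -0.22080825,  0.03525281,  0.01539531,
        0.07146891]), 'tau': array([-6.44302600e-04, -3.84095049e+01, -2.92549199e+01, -2.87304929e-04,
        4.89894126e-03,  2.32920323e-07]), 'position': array([ 0.22575555, -0.528076  ,  0.23821084]), 'orientation': array([-1.79879298e+02, -1.96528813e-02,  2.31386430e+01]), 'ft_force': array([-0.70568028, -0.26049711, -0.18240513]), 'ft_torque': array([-0.07892293,  0.00711842,  0.00040613]), 'opening': 0.08541589001627946}
```

View pics/scene0.png

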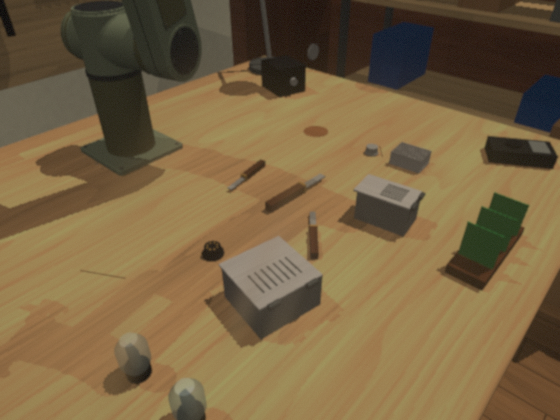

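View pics/side0.png

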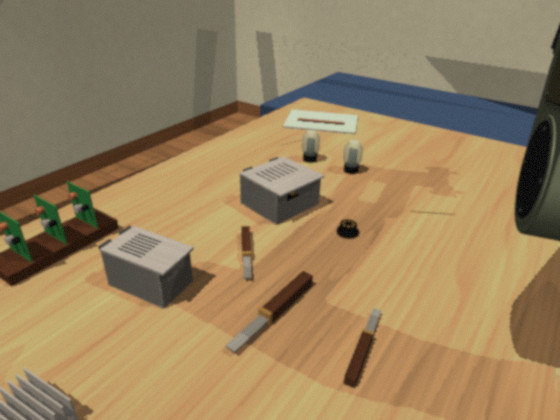

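The scene view shows two cases, at about (270,285) and (388,203), and three tools: a large one at (295,192) and two smaller ones at (248,175) and (313,235). The side view shows the same items: cases at (280,190) and (148,265), large tool at (272,310). I'll enlarge both.

```bash
python3 - <<'E'
import cv2
a=cv2.imread("pics/scene0.png")[150:340,210:440]; b=cv2.imread("pics/side0.png")[150:360,90:330]
cv2.imwrite("pics/sc_c.png",cv2.resize(a,None,fx=3,fy=3,interpolation=cv2.INTER_CUBIC))
cv2.imwrite("pics/si_c.png",cv2.convertScaleAbs(cv2.resize(b,None,fx=2.8,fy=2.8,interpolation=cv2.INTER_CUBIC),alpha=1.3,beta=15))
E
```

```text
(no output)
```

View pics/sc_c.png

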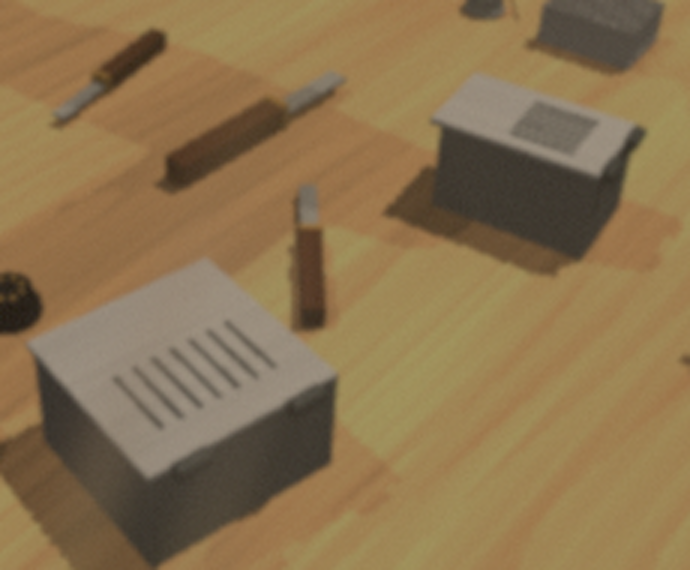

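View pics/si_c.png

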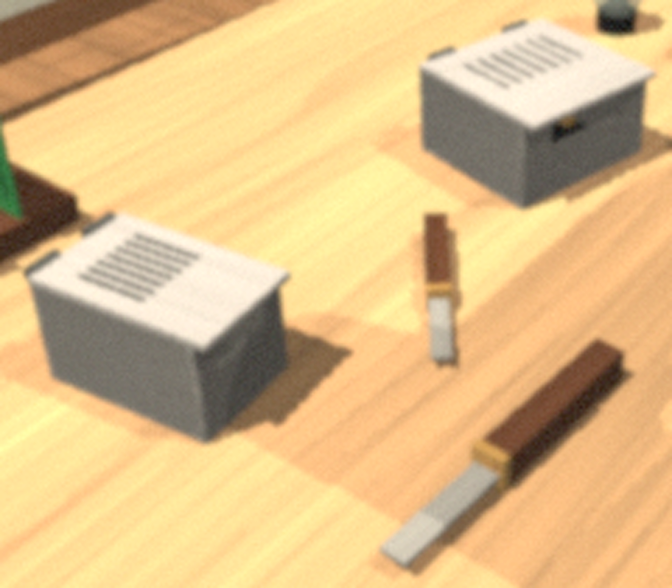

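Scene crop: the slatted case has its hinges at lower right and its front edge from (30,345) to (207,258). The large tool runs from (168,168) to its tip at (340,78). Side crop: that case's front edge runs from (527,128) to (655,73), with the notch at (568,130), and the tool tip is at (397,555). Next I triangulate.

```bash
cat > h.py <<'E'
import numpy as np
from rig import r
def onz(cam,u,v,z):
    c=r.get_calibration(cam);R=np.array(c["R"]);C=-R.T@np.array(c["t"])
    d=R.T@np.linalg.inv(c["mtx"])@[u,v,1]
    return C+d*(z-C[2])/d[2]
def sc(u,v,z): return onz("scene",210+u/3,150+v/3,z)
def si(u,v,z): return onz("side",90+u/2.8,150+v/2.8,z)
E
python3 - <<'E'
from h import *
np.set_printoptions(precision=4,suppress=True)
f=np.linalg.norm
A=[sc(*p,.07) for p in [(30,345),(207,258),(336,377),(153,478)]]
B=[si(*p,.07) for p in [(655,73),(527,128),(422,70),(542,20)]]
print("wide scene FR FL BL BR");
for a,b in zip(A,B): print(a,b)
for Q in (A,B): print(f(Q[0]-Q[1]),f(Q[1]-Q[2]),f(Q[0]-Q[3]))
N=[sc(*p,.07) for p in [(433,121),(478,73),(640,132),(598,176)]]
M=[si(*p,.07) for p in [(205,349),(288,276),(115,213),(32,275)]]
print("narrow");
for a,b in zip(N,M): print(a,b)
print("tool scene: end, joint, tip")
print(sc(167,156,.022),sc(188,170,.022),sc(263,97,.022),sc(287,110,.022),"tip",sc(333,73,.0125),sc(345,81,.0125))
print("side"); 
print(si(603,341,.022),si(625,357,.022),si(478,444,.022),si(508,457,.022),"tip",si(385,550,.0125),si(407,566,.0125))
E
```

```text
wide scene FR FL BL BR
[ 0.5614 -0.1912  0.07  ] [ 0.5565 -0.1908  0.07  ]
[ 0.5847 -0.0744  0.07  ] [ 0.5852 -0.0721  0.07  ]
[ 0.6996 -0.1024  0.07  ] [ 0.691  -0.0961  0.07  ]
[ 0.6745 -0.2146  0.07  ] [ 0.6699 -0.2167  0.07  ]
0.11909391507322616 0.11830777297634439 0.11548886070116192
0.12206919770260195 0.10849433920408881 0.11632366764814131
narrow
[0.6038 0.1309 0.07  ] [0.5891 0.2021 0.07  ]
[0.5938 0.2022 0.07  ] [0.5981 0.135  0.07  ]
[0.7138 0.2099 0.07  ] [0.7195 0.1489 0.07  ]
[0.7167 0.1475 0.07  ] [0.7076 0.2133 0.07  ]
tool scene: end, joint, tip
[0.451  0.0332 0.022 ] [0.4733 0.0305 0.022 ] [0.4532 0.1363 0.022 ] [0.4779 0.1344 0.022 ] tip [0.4634 0.2104 0.0125] [0.4775 0.2072 0.0125]
side
[0.4616 0.0314 0.022 ] [0.4446 0.0361 0.022 ] [0.471  0.1371 0.022 ] [0.4535 0.1357 0.022 ] tip [0.4712 0.2097 0.0125] [0.4571 0.211  0.0125]
```

```bash
cat >> h.py <<'E'
from scipy.spatial.transform import Rotation as Ro
def plan(p,yaw,pitch=0):
    s=r.get_state(); R0=Ro.from_euler('xyz',s["orientation"],degrees=True)
    R1=Ro.from_euler('xyz',[180,pitch,yaw],degrees=True)
    d=R0.inv().apply(np.array(p)-s["position"])/0.8
    w=(R0.inv()*R1).as_rotvec()/(np.pi/2)
    print("t",round(s["t"],2),"pos",s["position"].round(4),"ori",s["orientation"].round(2),"F",s["ft_force"].round(2),"open",round(s["opening"],4))
    print("d",d.round(4),"w",w.round(4))
CO=np.array([.6336,-.145]);CY=-12.2
def case(x,y=0):
    a=np.radians(CY);return CO+[x*np.cos(a)-y*np.sin(a),x*np.sin(a)+y*np.cos(a)]
E
python3 - <<'E'
from h import *
plan([.462,.105,.16],87)
print("knob",sc(15,300,.02),"decoy",sc(310,260,.01))
E
```

```text
t 0.1 pos [ 0.2258 -0.5281  0.2382] ori [-1.7988e+02 -2.0000e-02  2.3140e+01] F [-0.71 -0.26 -0.18] open 0.0854
d [ 0.5825 -0.6114  0.0993] w [-0.0011 -0.0009 -0.7096]
knob [ 0.48256076 -0.13774009  0.02      ] decoy [0.58858388 0.0213903  0.01      ]
```

>>> {"op": "jog_arm", "data": {
  "steps": [
    {"gripper":0,"dx":0.291,"dy":-0.306,"dz":0.03,"wz":-0.35},
    {"dx":0.291,"dy":-0.306,"dz":0.03,"wz":-0.35},
    {"dx":0.291,"dy":-0.306,"dz":0.03,"wz":-0.35},
    {"dx":0.291,"dy":-0.306,"dz":0.03,"wz":-0.35},
    {"dx":0.291,"dy":-0.306,"dz":0.03,"wz":-0.35},
    {"dx":0.291,"dy":-0.306,"dz":0.03,"wz":-0.35},
    {"dx":0.291,"dy":-0.306,"dz":0.03,"wz":-0.35},
    {"dx":0.291,"dy":-0.306,"dz":0.03,"wz":-0.35}
  ],
  "squeeze": 100
}}

```text
schema error: expected keys gripper, dx, dy, dz, wx, wy, wz
```

```bash
python3 - <<'E'
from h import *
plan([.462,.105,.16],87)
E
```

```text
t 0.1 pos [ 0.2258 -0.5281  0.2382] ori [-1.7988e+02 -2.0000e-02  2.3140e+01] F [-0.71 -0.26 -0.18] open 0.0854
d [ 0.5825 -0.6114  0.0993] w [-0.0011 -0.0009 -0.7096]
```

>>> {"op": "jog_arm", "data": {
  "steps": [
    {"gripper":0,"dx":0.45,"dy":-0.47,"dz":0.03,"wx":0,"wy":0,"wz":-0.71},
    {"gripper":0,"dx":0.45,"dy":-0.47,"dz":0.03,"wx":0,"wy":0,"wz":-0.71},
    {"gripper":0,"dx":0.45,"dy":-0.47,"dz":0.03,"wx":0,"wy":0,"wz":-0.71},
    {"gripper":0,"dx":0.45,"dy":-0.47,"dz":0.03,"wx":0,"wy":0,"wz":-0.71},
    {"gripper":0,"dx":0.45,"dy":-0.47,"dz":0.03,"wx":0,"wy":0,"wz":-0.71},
    {"gripper":0,"dx":0.45,"dy":-0.47,"dz":0.03,"wx":0,"wy":0,"wz":-0.71},
    {"gripper":0,"dx":0.45,"dy":-0.47,"dz":0.03,"wx":0,"wy":0,"wz":-0.71},
    {"gripper":0,"dx":0.45,"dy":-0.47,"dz":0.03,"wx":0,"wy":0,"wz":-0.71},
    {"gripper":0,"dx":0.45,"dy":-0.47,"dz":0.03,"wx":0,"wy":0,"wz":-0.71},
    {"gripper":0,"dx":0.45,"dy":-0.47,"dz":0.03,"wx":0,"wy":0,"wz":-0.71}
  ],
  "squeeze": 100
}}

```text
t: 1.1
position: [0.4018, -0.0592, 0.2161]
orientation: [180.0, 0.0, 87.0]
ft_force: [0.9, -0.8, -0.2]
opening: 0.0857
```

```bash
python3 - <<'E'
from h import *
plan([.462,.105,.16],87)
E
```

```text
t 1.1 pos [ 0.4018 -0.0592  0.2161] ori [1.7998e+02 1.0000e-02 8.7020e+01] F [ 0.94 -0.82 -0.24] open 0.0857
d [0.2089 0.0644 0.0701] w [0.0002 0.0001 0.0002]
```

>>> {"op": "jog_arm", "data": {
  "steps": [
    {"gripper":0,"dx":0.209,"dy":0.064,"dz":0.07,"wx":0,"wy":0,"wz":0},
    {"gripper":0,"dx":0.209,"dy":0.064,"dz":0.07,"wx":0,"wy":0,"wz":0},
    {"gripper":0,"dx":0.209,"dy":0.064,"dz":0.07,"wx":0,"wy":0,"wz":0},
    {"gripper":0,"dx":0.209,"dy":0.064,"dz":0.07,"wx":0,"wy":0,"wz":0},
    {"gripper":0,"dx":0.209,"dy":0.064,"dz":0.07,"wx":0,"wy":0,"wz":0},
    {"gripper":0,"dx":0.209,"dy":0.064,"dz":0.07,"wx":0,"wy":0,"wz":0},
    {"gripper":0,"dx":0.209,"dy":0.064,"dz":0.07,"wx":0,"wy":0,"wz":0}
  ]
}}

```text
t: 1.8
position: [0.4614, 0.1023, 0.1603]
orientation: [-180.0, 0.0, 87.0]
ft_force: [-0.9, 0.3, 0.4]
opening: 0.0854
```

```bash
python3 - <<'E'
from h import *
import cv2
s=r.get_state()
im=r.read_camera("wrist");cv2.imwrite("pics/w1.png",cv2.cvtColor(im,cv2.COLOR_RGB2BGR))
plan([.462,.105,.011],87)
# predicted pixels of tool keypoints
c=r.get_calibration("wrist");T=np.eye(4);T[:3,:3]=Ro.from_euler('xyz',s["orientation"],degrees=True).as_matrix();T[:3,3]=s["position"]
W=np.linalg.inv(T@c["mount"]);a=np.radians(87);o=np.array([.4608,.0848])
for x,y,z in [(55,10,22),(55,-10,22),(125,8,12.5),(125,-8,12.5),(-55,10,22),(-55,-10,22)]:
    p=o+np.array([x*np.cos(a)-y*np.sin(a),x*np.sin(a)+y*np.cos(a)])/1e3
    q=c["mtx"]@(W@[*p,z/1e3,1])[:3];print((x,y),(q[:2]/q[2]).round(1))
E
```

```text
t 1.85 pos [0.4615 0.102  0.1606] ori [1.7998e+02 2.0000e-02 8.6950e+01] F [-0.6  -0.15  0.46] open 0.0858
d [0.0038 0.0003 0.187 ] w [ 0.0003  0.0002 -0.0006]
(55, 10) [265.9 158.1]
(55, -10) [289.2 158.1]
(125, 8) [267.8  71.3]
(125, -8) [287.2  71.3]
(-55, 10) [267.1 274.2]
(-55, -10) [288.1 274.2]
```

View pics/w1.png

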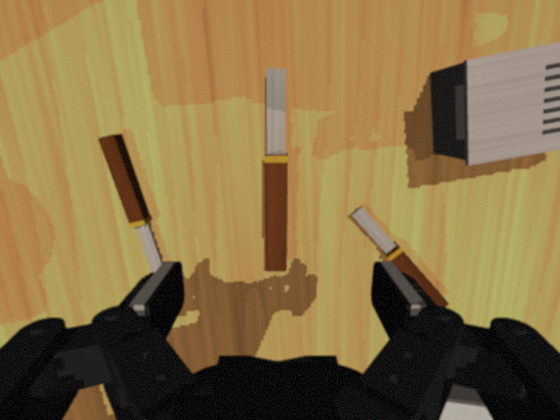

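Wrist view: the tool lies within 2–3 px of my prediction (joint at (276,157), tip at (276,68)). The decoys at (125,180) and (400,255) are clear of the fingers. Descending.

>>> {"op": "jog_arm", "data": {
  "steps": [
    {"gripper":0,"dx":0.006,"dy":0,"dz":0.06,"wx":0,"wy":0,"wz":0},
    {"gripper":0,"dx":0.006,"dy":0,"dz":0.12,"wx":0,"wy":0,"wz":0},
    {"gripper":0,"dx":0.006,"dy":0,"dz":0.16,"wx":0,"wy":0,"wz":0},
    {"gripper":0,"dx":0.006,"dy":0,"dz":0.185,"wx":0,"wy":0,"wz":0},
    {"gripper":0,"dx":0.006,"dy":0,"dz":0.185,"wx":0,"wy":0,"wz":0},
    {"gripper":255,"dx":0.006,"dy":0,"dz":0.185,"wx":0,"wy":0,"wz":0},
    {"gripper":255,"dx":0.006,"dy":0,"dz":0.185,"wx":0,"wy":0,"wz":0},
    {"gripper":255,"dx":0.006,"dy":0,"dz":0.185,"wx":0,"wy":0,"wz":0},
    {"gripper":255,"dx":0.006,"dy":0,"dz":0.185,"wx":0,"wy":0,"wz":0},
    {"gripper":255,"dx":0.006,"dy":0,"dz":0.185,"wx":0,"wy":0,"wz":0}
  ],
  "squeeze": 100
}}

```text
t: 2.85
position: [0.463, 0.1079, 0.0137]
orientation: [179.9, -0.0, 87.0]
ft_force: [0.9, -0.3, 0.5]
opening: 0.0175
```

>>> {"op": "jog_arm", "data": {
  "steps": [
    {"gripper":255,"dx":0,"dy":0,"dz":0,"wx":0,"wy":0,"wz":0},
    {"gripper":255,"dx":0,"dy":0,"dz":0,"wx":0,"wy":0,"wz":0},
    {"gripper":255,"dx":0,"dy":0,"dz":0,"wx":0,"wy":0,"wz":0},
    {"gripper":255,"dx":0,"dy":0,"dz":0,"wx":0,"wy":0,"wz":0}
  ],
  "squeeze": 100
}}

```text
t: 3.25
position: [0.4631, 0.1079, 0.0137]
orientation: [179.9, -0.0, 87.0]
ft_force: [-1.3, 0.2, 6.4]
opening: 0.0178
```

>>> {"op": "jog_arm", "data": {
  "steps": [
    {"gripper":255,"dx":0,"dy":0,"dz":-0.04,"wx":0,"wy":0,"wz":0},
    {"gripper":255,"dx":0,"dy":0,"dz":-0.08,"wx":0,"wy":0,"wz":0},
    {"gripper":255,"dx":0,"dy":0,"dz":-0.13,"wx":0,"wy":0,"wz":0},
    {"gripper":255,"dx":0,"dy":0,"dz":-0.13,"wx":0,"wy":0,"wz":0},
    {"gripper":255,"dx":0,"dy":0,"dz":-0.13,"wx":0,"wy":0,"wz":0},
    {"gripper":255,"dx":0,"dy":0,"dz":-0.13,"wx":0,"wy":0,"wz":0}
  ]
}}

```text
t: 3.85
position: [0.4604, 0.1078, 0.1149]
orientation: [-179.8, 0.0, 87.0]
ft_force: [-0.2, -0.6, -0.6]
opening: 0.0175
```

```bash
python3 - <<'E'
from h import *
plan([*case(-.207,.01),.118],CY)
print(case(-.207,.01))
E
```

```text
t 3.85 pos [0.4604 0.1078 0.1149] ori [-1.7983e+02  2.0000e-02  8.7040e+01] F [-0.18 -0.6  -0.58] open 0.0175
d [-0.2505 -0.0209 -0.0037] w [-0.0012  0.0017  1.1027]
[ 0.43338816 -0.09148161]
```

>>> {"op": "jog_arm", "data": {
  "steps": [
    {"gripper":255,"dx":-0.25,"dy":-0.021,"dz":-0.01,"wx":0,"wy":0,"wz":0.95},
    {"gripper":255,"dx":-0.25,"dy":-0.021,"dz":-0.01,"wx":0,"wy":0,"wz":0.95},
    {"gripper":255,"dx":-0.25,"dy":-0.021,"dz":-0.01,"wx":0,"wy":0,"wz":0.95},
    {"gripper":255,"dx":-0.25,"dy":-0.021,"dz":-0.01,"wx":0,"wy":0,"wz":0.95},
    {"gripper":255,"dx":-0.25,"dy":-0.021,"dz":-0.01,"wx":0,"wy":0,"wz":0.95},
    {"gripper":255,"dx":-0.25,"dy":-0.021,"dz":-0.01,"wx":0,"wy":0,"wz":0.95},
    {"gripper":255,"dx":-0.25,"dy":-0.021,"dz":-0.01,"wx":0,"wy":0,"wz":0.95},
    {"gripper":255,"dx":-0.25,"dy":-0.021,"dz":-0.01,"wx":0,"wy":0,"wz":0.95},
    {"gripper":255,"dx":-0.25,"dy":-0.021,"dz":-0.01,"wx":0,"wy":0,"wz":0.95},
    {"gripper":255,"dx":-0.25,"dy":-0.021,"dz":-0.01,"wx":0,"wy":0,"wz":0.95}
  ]
}}

```text
t: 4.85
position: [0.433, -0.0904, 0.122]
orientation: [-179.9, 0.3, 1.2]
ft_force: [-0.0, -0.0, -1.3]
opening: 0.0178
```

```bash
python3 - <<'E'
from h import *
plan([*case(-.207,.01),.118],CY)
E
```

```text
t 4.85 pos [ 0.433  -0.0904  0.122 ] ori [-179.88    0.26    1.18] F [-0.04 -0.03 -1.3 ] open 0.0178
d [0.0005 0.0014 0.0051] w [-0.0009  0.003   0.1487]
```

>>> {"op": "jog_arm", "data": {
  "steps": [
    {"gripper":255,"dx":0,"dy":0.001,"dz":0.005,"wx":0,"wy":0,"wz":0.149},
    {"gripper":255,"dx":0,"dy":0.001,"dz":0.03,"wx":0,"wy":0,"wz":0.149},
    {"gripper":255,"dx":0,"dy":0.001,"dz":0.06,"wx":0,"wy":0,"wz":0.149},
    {"gripper":255,"dx":0,"dy":0.001,"dz":0.082,"wx":0,"wy":0,"wz":0.149},
    {"gripper":255,"dx":0,"dy":0.001,"dz":0.082,"wx":0,"wy":0,"wz":0.149},
    {"gripper":255,"dx":0,"dy":0.001,"dz":0.082,"wx":0,"wy":0,"wz":0.149},
    {"gripper":255,"dx":0,"dy":0.001,"dz":0.082,"wx":0,"wy":0,"wz":0.149}
  ]
}}

```text
t: 5.55
position: [0.4351, -0.092, 0.059]
orientation: [180.0, -0.0, -11.9]
ft_force: [0.2, 0.7, -0.5]
opening: 0.0175
```

```bash
python3 - <<'E'
from h import *
import cv2
a=r.read_camera("side");b=r.read_camera("wrist")
a=cv2.resize(a[120:280,220:420],None,fx=2,fy=2,interpolation=cv2.INTER_CUBIC);b=cv2.resize(b[:320,80:480],(400,320))
cv2.imwrite("pics/p2.png",cv2.cvtColor(np.hstack([a,b]),cv2.COLOR_RGB2BGR))
plan([*case(-.207,.01),.056],CY)
# expected tip and notch pixels in the side crop
c=r.get_calibration("side")
p=r.get_state()["position"]
def pj(P): q=c["mtx"]@(np.array(c["R"])@P+c["t"]);q=q[:2]/q[2];return ((q-[220,120])*2).round(0)
print("tip",pj(np.array([*case(-.103,.01),.053])),"notch L/R",pj(np.array([*case(-.055,.035),.053])),pj(np.array([*case(-.055,-.035),.053])))
E
```

```text
t 5.65 pos [ 0.4355 -0.0922  0.0595] ori [ 1.7998e+02 -1.1000e-01 -1.1870e+01] F [ 0.97  0.03 -0.92] open 0.0179
d [-0.0028 -0.0003  0.0044] w [ 0.0002 -0.0012  0.0036]
tip [186. 166.] notch L/R [130. 155.] [181. 132.]
```

View pics/p2.png

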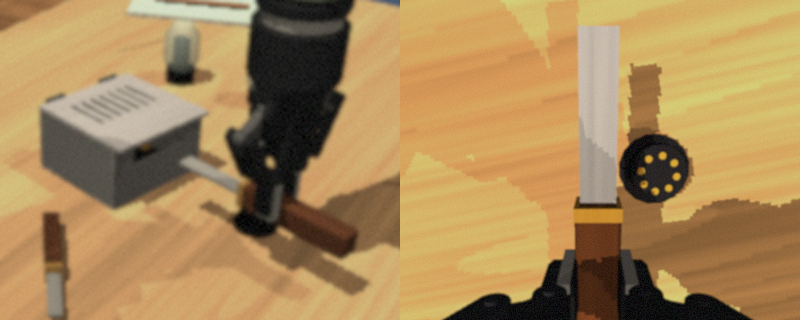

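The left half (side view) shows the blade tip at (184,160), level with the notch at about (150,150) and matching the prediction. The right half (wrist view) shows the blade straight in the jaws, with the round knob below it and clear. Inserting.

>>> {"op": "jog_arm", "data": {
  "steps": [
    {"gripper":255,"dx":0.0,"dy":0,"dz":0.004,"wx":0,"wy":0,"wz":0.004},
    {"gripper":255,"dx":0.02,"dy":0,"dz":0.004,"wx":0,"wy":0,"wz":0.004},
    {"gripper":255,"dx":0.04,"dy":0,"dz":0.004,"wx":0,"wy":0,"wz":0.004},
    {"gripper":255,"dx":0.055,"dy":0,"dz":0.004,"wx":0,"wy":0,"wz":0.004},
    {"gripper":255,"dx":0.07,"dy":0,"dz":0.004,"wx":0,"wy":0,"wz":0.004},
    {"gripper":255,"dx":0.08,"dy":0,"dz":0.004,"wx":0,"wy":0,"wz":0.004},
    {"gripper":255,"dx":0.09,"dy":0,"dz":0.004,"wx":0,"wy":0,"wz":0.004},
    {"gripper":255,"dx":0.09,"dy":0,"dz":0.004,"wx":0,"wy":0,"wz":0.004},
    {"gripper":255,"dx":0.09,"dy":0,"dz":0.004,"wx":0,"wy":0,"wz":0.004}
  ]
}}

```text
t: 6.55
position: [0.5048, -0.1065, 0.0552]
orientation: [-180.0, 0.1, -12.2]
ft_force: [-0.5, -0.0, -1.8]
opening: 0.0176
```

```bash
python3 - <<'E'
from h import *
import cv2
a=r.read_camera("side");b=r.read_camera("wrist")
a=cv2.resize(a[120:280,220:420],None,fx=2,fy=2,interpolation=cv2.INTER_CUBIC);b=cv2.resize(b[:320,80:480],(400,320))
cv2.imwrite("pics/p3.png",cv2.cvtColor(np.hstack([a,b]),cv2.COLOR_RGB2BGR))
plan([*case(-.134,.01),.056],CY)
E
```

```text
t 6.65 pos [ 0.5045 -0.1064  0.0552] ori [-1.7999e+02  6.0000e-02 -1.2230e+01] F [ 0.11  0.13 -1.18] open 0.0179
d [ 0.0004  0.0006 -0.001 ] w [-0.0001  0.0007 -0.0004]
```

View pics/p3.png

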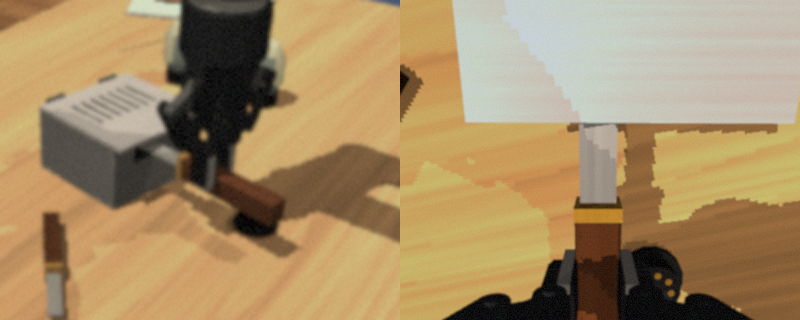

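The blade is under the cover's front edge in the wrist view (edge at row 124, blade columns 580–618), aligned and not jammed. Raising now.

>>> {"op": "jog_arm", "data": {
  "steps": [
    {"gripper":255,"dx":0,"dy":0,"dz":-0.01,"wx":0,"wy":0,"wz":0},
    {"gripper":255,"dx":0,"dy":0,"dz":-0.018,"wx":0,"wy":0,"wz":0},
    {"gripper":255,"dx":0,"dy":0,"dz":-0.026,"wx":0,"wy":0,"wz":0},
    {"gripper":255,"dx":0,"dy":0,"dz":-0.034,"wx":0,"wy":0,"wz":0},
    {"gripper":255,"dx":0,"dy":0,"dz":-0.042,"wx":0,"wy":0,"wz":0},
    {"gripper":255,"dx":0,"dy":0,"dz":-0.05,"wx":0,"wy":0,"wz":0},
    {"gripper":255,"dx":0,"dy":0,"dz":-0.058,"wx":0,"wy":0,"wz":0},
    {"gripper":255,"dx":0,"dy":0,"dz":-0.066,"wx":0,"wy":0,"wz":0},
    {"gripper":255,"dx":0,"dy":0,"dz":-0.066,"wx":0,"wy":0,"wz":0}
  ]
}}

```text
t: 7.55
position: [0.5058, -0.1069, 0.1094]
orientation: [180.0, -0.1, -12.2]
ft_force: [-1.1, -1.1, -1.4]
opening: 0.0175
```

```bash
python3 - <<'E'
from h import *
import cv2
a=r.read_camera("side");b=r.read_camera("wrist")
a=cv2.resize(a[100:260,200:400],None,fx=2,fy=2,interpolation=cv2.INTER_CUBIC);b=cv2.resize(b[:320,80:480],(400,320))
cv2.imwrite("pics/p4.png",cv2.cvtColor(np.hstack([a,b]),cv2.COLOR_RGB2BGR))
plan([*case(-.112,.01),.150],CY)
E
```

```text
t 7.65 pos [ 0.5057 -0.1068  0.1087] ori [ 1.7999e+02 -8.0000e-02 -1.2230e+01] F [ 0.45  1.04 -1.32] open 0.0177
d [ 0.0265  0.0004 -0.0516] w [ 0.0001 -0.0009 -0.0004]
```

View pics/p4.png

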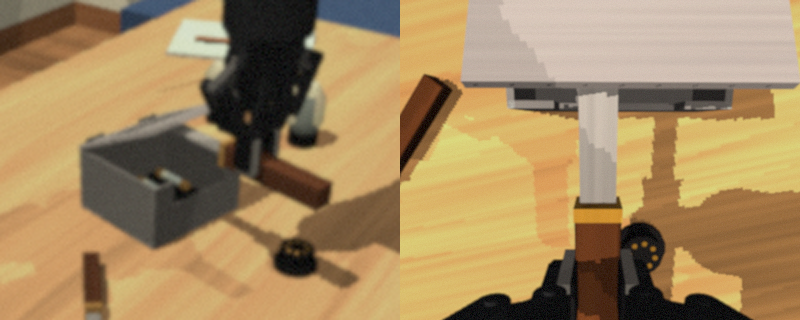

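The cover is rising on the blade (side view shows the fuses inside), with no slip in the jaws. Continuing up and forward.

>>> {"op": "jog_arm", "data": {
  "steps": [
    {"gripper":255,"dx":0.004,"dy":0,"dz":-0.008,"wx":0,"wy":0,"wz":0},
    {"gripper":255,"dx":0.008,"dy":0,"dz":-0.016,"wx":0,"wy":0,"wz":0},
    {"gripper":255,"dx":0.012,"dy":0,"dz":-0.024,"wx":0,"wy":0,"wz":0},
    {"gripper":255,"dx":0.016,"dy":0,"dz":-0.032,"wx":0,"wy":0,"wz":0},
    {"gripper":255,"dx":0.02,"dy":0,"dz":-0.04,"wx":0,"wy":0,"wz":0},
    {"gripper":255,"dx":0.024,"dy":0,"dz":-0.048,"wx":0,"wy":0,"wz":0},
    {"gripper":255,"dx":0.028,"dy":0,"dz":-0.056,"wx":0,"wy":0,"wz":0},
    {"gripper":255,"dx":0.028,"dy":0,"dz":-0.056,"wx":0,"wy":0,"wz":0},
    {"gripper":255,"dx":0.028,"dy":0,"dz":-0.056,"wx":0,"wy":0,"wz":0},
    {"gripper":255,"dx":0.028,"dy":0,"dz":-0.056,"wx":0,"wy":0,"wz":0}
  ]
}}

```text
t: 8.65
position: [0.5272, -0.1114, 0.1531]
orientation: [180.0, -0.0, -12.2]
ft_force: [-0.8, 0.3, -0.7]
opening: 0.0176
```

```bash
python3 - <<'E'
from h import *
import cv2
a=r.read_camera("side");b=r.read_camera("scene")
a=cv2.resize(a[80:240,200:400],None,fx=2,fy=2,interpolation=cv2.INTER_CUBIC);b=cv2.resize(b[200:360,180:380],None,fx=2,fy=2,interpolation=cv2.INTER_CUBIC)
cv2.imwrite("pics/p5.png",cv2.cvtColor(np.hstack([a,b]),cv2.COLOR_RGB2BGR))
plan([*case(-.112,.01),.150],CY)
for cam,off in (("side",(200,80,0)),("scene",(180,200,400))):
  c=r.get_calibration(cam)
  for th in (40,45,50,55):
    o=[]
    for y in (.06,-.06):
      t=np.radians(th);P=np.array([*case(.055-.118*np.cos(t),y),.066+.118*np.sin(t)])
      q=c["mtx"]@(np.array(c["R"])@P+c["t"]);q=q[:2]/q[2];o.append(((q-off[:2])*2+[off[2],0]).round())
    print(cam,th,*o)
E
```

```text
t 8.75 pos [ 0.527  -0.1114  0.1529] ori [-1.800e+02  1.000e-02 -1.224e+01] F [ 0.37  0.01 -0.8 ] open 0.0173
d [-0.0008  0.0004  0.0036] w [-0.      0.0001 -0.0004]
side 40 [138. 149.] [229. 115.]
side 45 [133. 139.] [224. 106.]
side 50 [127. 129.] [219.  97.]
side 55 [121. 120.] [213.  89.]
scene 40 [619.  20.] [490.  78.]
scene 45 [624.  17.] [494.  75.]
scene 50 [630.  14.] [498.  73.]
scene 55 [637.  13.] [504.  72.]
```

View pics/p5.png

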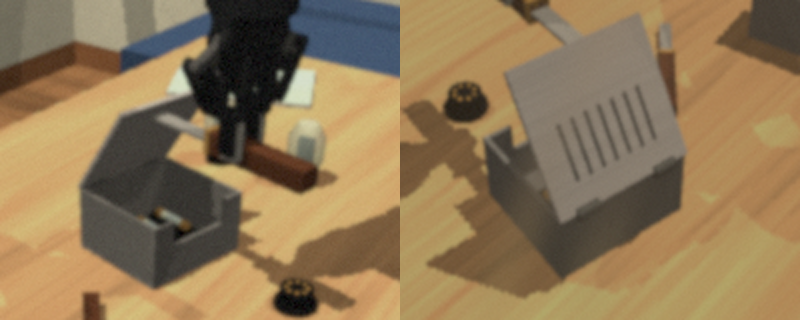

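Side view: the cover's front-left corner at (121,115) fits an opening of about 55°. Scene view agrees. Backing the blade out.

>>> {"op": "jog_arm", "data": {
  "steps": [
    {"gripper":255,"dx":0,"dy":0,"dz":0.005,"wx":0,"wy":0,"wz":0},
    {"gripper":255,"dx":-0.03,"dy":0,"dz":0.005,"wx":0,"wy":0,"wz":0},
    {"gripper":255,"dx":-0.07,"dy":0,"dz":0.005,"wx":0,"wy":0,"wz":0},
    {"gripper":255,"dx":-0.12,"dy":0,"dz":0.005,"wx":0,"wy":0,"wz":0},
    {"gripper":255,"dx":-0.16,"dy":0,"dz":0.005,"wx":0,"wy":0,"wz":0},
    {"gripper":255,"dx":-0.16,"dy":0,"dz":0.005,"wx":0,"wy":0,"wz":0},
    {"gripper":255,"dx":-0.16,"dy":0,"dz":0.005,"wx":0,"wy":0,"wz":0}
  ]
}}

```text
t: 9.45
position: [0.4019, -0.0843, 0.1491]
orientation: [180.0, -0.1, -12.3]
ft_force: [1.3, -0.5, -0.8]
opening: 0.0173
```

```bash
python3 - <<'E'
from h import *
plan([.463,.108,.11],87)
E
```

```text
t 9.45 pos [ 0.4019 -0.0843  0.1491] ori [ 1.7999e+02 -7.0000e-02 -1.2250e+01] F [ 1.3  -0.46 -0.78] open 0.0173
d [ 0.0236 -0.2511  0.0488] w [ 7.0000e-04 -5.0000e-04 -1.1028e+00]
```

>>> {"op": "jog_arm", "data": {
  "steps": [
    {"gripper":255,"dx":0.024,"dy":-0.25,"dz":0.03,"wx":0,"wy":0,"wz":-0.95},
    {"gripper":255,"dx":0.024,"dy":-0.25,"dz":0.03,"wx":0,"wy":0,"wz":-0.95},
    {"gripper":255,"dx":0.024,"dy":-0.25,"dz":0.03,"wx":0,"wy":0,"wz":-0.95},
    {"gripper":255,"dx":0.024,"dy":-0.25,"dz":0.03,"wx":0,"wy":0,"wz":-0.95},
    {"gripper":255,"dx":0.024,"dy":-0.25,"dz":0.03,"wx":0,"wy":0,"wz":-0.95},
    {"gripper":255,"dx":0.024,"dy":-0.25,"dz":0.03,"wx":0,"wy":0,"wz":-0.95},
    {"gripper":255,"dx":0.024,"dy":-0.25,"dz":0.03,"wx":0,"wy":0,"wz":-0.95},
    {"gripper":255,"dx":0.024,"dy":-0.25,"dz":0.03,"wx":0,"wy":0,"wz":-0.95},
    {"gripper":255,"dx":0.024,"dy":-0.25,"dz":0.03,"wx":0,"wy":0,"wz":-0.95},
    {"gripper":255,"dx":0.024,"dy":-0.25,"dz":0.03,"wx":0,"wy":0,"wz":-0.95}
  ]
}}

```text
t: 10.45
position: [0.4651, 0.1074, 0.1252]
orientation: [179.9, -0.0, 73.6]
ft_force: [-0.7, -0.8, -0.7]
opening: 0.0177
```

```bash
python3 - <<'E'
from h import *
plan([.463,.108,.0145],87)
E
```

```text
t 10.45 pos [0.4651 0.1074 0.1252] ori [ 1.7991e+02 -3.0000e-02  7.3620e+01] F [-0.75 -0.77 -0.71] open 0.0177
d [-1.000e-04 -2.900e-03  1.384e-01] w [ 0.001  -0.0003 -0.1487]
```

>>> {"op": "jog_arm", "data": {
  "steps": [
    {"gripper":255,"dx":0,"dy":-0.003,"dz":0,"wx":0,"wy":0,"wz":-0.149},
    {"gripper":255,"dx":0,"dy":-0.003,"dz":0.04,"wx":0,"wy":0,"wz":-0.149},
    {"gripper":255,"dx":0,"dy":-0.003,"dz":0.08,"wx":0,"wy":0,"wz":-0.149},
    {"gripper":255,"dx":0,"dy":-0.003,"dz":0.11,"wx":0,"wy":0,"wz":-0.149},
    {"gripper":255,"dx":0,"dy":-0.003,"dz":0.125,"wx":0,"wy":0,"wz":-0.149},
    {"gripper":255,"dx":0,"dy":-0.003,"dz":0.132,"wx":0,"wy":0,"wz":-0.149},
    {"gripper":255,"dx":0,"dy":-0.003,"dz":0.136,"wx":0,"wy":0,"wz":-0.149},
    {"gripper":255,"dx":0,"dy":-0.003,"dz":0.139,"wx":0,"wy":0,"wz":-0.149},
    {"gripper":255,"dx":0,"dy":-0.003,"dz":0.139,"wx":0,"wy":0,"wz":-0.149},
    {"gripper":255,"dx":0,"dy":-0.003,"dz":0.139,"wx":0,"wy":0,"wz":-0.149}
  ]
}}

```text
t: 11.45
position: [0.4617, 0.1079, 0.0147]
orientation: [179.9, -0.0, 86.7]
ft_force: [-0.5, 0.1, -0.6]
opening: 0.0175
```

>>> {"op": "jog_arm", "data": {
  "steps": [
    {"gripper":255,"dx":0,"dy":0,"dz":0.001,"wx":0,"wy":0,"wz":0},
    {"gripper":255,"dx":0,"dy":0,"dz":0.0015,"wx":0,"wy":0,"wz":0},
    {"gripper":255,"dx":0,"dy":0,"dz":0.0015,"wx":0,"wy":0,"wz":0}
  ]
}}

```text
t: 11.75
position: [0.4615, 0.1079, 0.0136]
orientation: [179.9, -0.0, 86.7]
ft_force: [-0.9, -0.1, 5.1]
opening: 0.0177
```

Touching the desk with 5 N. Releasing and rising.

>>> {"op": "jog_arm", "data": {
  "steps": [
    {"gripper":0,"dx":0,"dy":0,"dz":0,"wx":0,"wy":0,"wz":0},
    {"gripper":0,"dx":0,"dy":0,"dz":0,"wx":0,"wy":0,"wz":0},
    {"gripper":0,"dx":0,"dy":0,"dz":0,"wx":0,"wy":0,"wz":0},
    {"gripper":0,"dx":0,"dy":0,"dz":0,"wx":0,"wy":0,"wz":0},
    {"gripper":0,"dx":0,"dy":0,"dz":0,"wx":0,"wy":0,"wz":0},
    {"gripper":0,"dx":0,"dy":0,"dz":-0.03,"wx":0,"wy":0,"wz":0},
    {"gripper":0,"dx":0,"dy":0,"dz":-0.08,"wx":0,"wy":0,"wz":0},
    {"gripper":0,"dx":0,"dy":0,"dz":-0.14,"wx":0,"wy":0,"wz":0},
    {"gripper":0,"dx":0,"dy":0,"dz":-0.19,"wx":0,"wy":0,"wz":0},
    {"gripper":0,"dx":0,"dy":0,"dz":-0.19,"wx":0,"wy":0,"wz":0}
  ]
}}

```text
t: 12.75
position: [0.4659, 0.1081, 0.1714]
orientation: [179.2, -0.1, 86.7]
ft_force: [0.7, -0.1, -0.4]
opening: 0.0856
```

```bash
python3 - <<'E'
from h import *
import cv2
a=r.read_camera("side");b=r.read_camera("wrist")
b=cv2.resize(b[:,140:420],(280,420))
cv2.imwrite("pics/p6.png",cv2.cvtColor(np.hstack([a[:,:500],b]),cv2.COLOR_RGB2BGR))
s=r.get_state();print(s["t"],s["position"],s["opening"],s["ft_force"])
E
```

```text
12.85 [0.46159421 0.10786929 0.16575881] 0.08555132744984452 [ 0.18337094  0.1095574  -1.04576457]
```

View pics/p6.png

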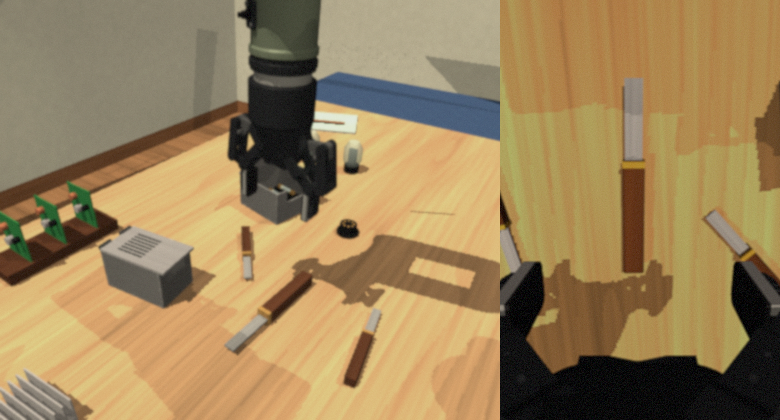

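The tool lies flat and free, the narrow case is shut, and the wide case is still open with the fuses visible at (285,188).

```bash
python3 - <<'E'
from rig import r
print(r.hand_in())
E
```

```text
the job is handed in; nothing more can be done
None
```

The job is done and handed in at about 13 s of the 58 s allowed; the hand-in gave no verdict. I gripped the large pry tool by its handle, put the blade about 3 cm past the front wall through the wide case's notch, and lifted while moving forward. I then backed the blade out, laid the tool flat where it had been, let go and raised the gripper.

- **Cover:** with the blade still under it, it stood at about 55 degrees, comparing its front corners with predicted ones. After release I only had a partly blocked view: the wide case was still open with the fuses visible, but I did not measure the angle again.
- **Narrow case:** it looked shut in the final side view.
- **Tool:** it touched the desk with 5 N before I opened the gripper, and the final side and wrist views show it flat, with nothing touching it.
- **Forces:** wrist readings stayed near noise while the cover was being lifted. I saw no contact between the gripper and the case, but had no direct measurement of it.
- **Disagreement:** the gripper read 17.5–18 mm on the handle, which should be 20 mm wide. The tool's overall length matched the given size and the grip did not slip, so I took this as sensor offset.

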